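# Hang the tamper shelf on its sprung screw

## Robot

A 6-joint arm with a two-finger parallel gripper is mounted at the origin on the work surface. World frame = base frame: x ahead of the robot, y to its left, z up, the work surface at z = 0. Lengths are in mm, angles in degrees, forces in N, time in s.
With the tool pointing down it reaches from about 350 to 775 mm from the base axis. Payload 5.5 kg.
Tool frame: the origin (TCP) lies between the finger pads; the fingertips stand 14 mm ahead of it and the grasp point (between the pads) lies 5 mm behind it (manip.tip_extent is the distance from the TCP to the fingertips, in mm); y points along the fingers, x is the direction in which the jaws open and shut, and the axes are right-handed (so a half turn about y gives the same grasp; the last joint's range is limited). The gripper opens to 85 mm and grips with 20 to 120 N. Pads are 22 mm wide; open, the fingers measure 114 mm over their backs; the gripper's body (76 mm by 85 mm) begins 54 mm behind the grasp point. The pads swing forward as they close: fully open they stand 13 mm farther back than shut.
Start: joints at [58.293, 17.945, 2.641, 74.691, 0, 82.002], TCP at [231.23, 526.501, 245.323] pointing down, gripper open.
Joint ranges: [-158.12, 158.12], [-49.38, 96.58], [-58.88, 72.47], [-126.05, 133.96], [-84.25, 85.87], [-180, 180]. Speed limits (degrees/s): [147.25, 147.25, 180, 180, 180, 180].

## Interface

Orientations are given as [roll, pitch, yaw] about the fixed x, y, z axes, in that order (R = Rz(yaw) Ry(pitch) Rx(roll)).
In Python, from bench import manip gives the robot as it stands. Calls block until the motion is done:
- manip.reach(position, orientation): joint-space move of the TCP to a pose.
- manip.move_l(position, ori=None, speed=150): straight line of the TCP; ori=None keeps the orientation; speed is the mean speed in mm/s.
- manip.move_j(angles): joint-space move.
- manip.move_gripper(opening, newtons=None): opening from 0.0 (shut) to 1.0 (fully open); newtons is the grip in N (None keeps the last); returns when the fingers have stopped.
- manip.wait(seconds).
- manip.inverse_kinematics(position, orientation): joint angles nearest the present ones, or None.
- manip.camera(name): name is "scene" or "side" or "wrist"; returns a dict with "img" (384x512x3 uint8, red, green, blue), "z_map" (384x512 float32, mm along the optical axis (not along the pixel's ray), 0 where there is no reading), "intrinsics" (3x3 intrinsics, pixels), "k1" (the pictures are not rectified: a ray, as slopes to the right and down, at radius r is drawn at 1 + k1 r^2 times it, then the intrinsics apply), "rvec" (rotation vector, rad) and "tvec" (3), from world to camera coordinates, as OpenCV has them; the wrist camera has in their place "tool_from_camera" (4x4, takes a point from camera to tool coordinates, whose origin is the TCP and whose axes are the tool frame's). Camera axes: x right, y down, z forward; pixel columns grow to the right and rows downward; lengths in mm; the calibration is good to about 2 mm. A picture is of the moment at which its call begins: read the wrist's pose just before it.
A pose or a line that the arm cannot do raises manip.IKError and nothing moves.
- manip.sign_off(): hands the job in, once; it reports no verdict.
Readings, each from a call of its own:
- manip.current_time_s(): time.
- manip.current_q(): joint angles.
- manip.current_qvel(): joint speeds.
- manip.current_joint_efforts(): joint torques, N m.
- manip.current_tcp_pos(): TCP position.
- manip.current_eef_rot(): TCP orientation.
- manip.current_contact_force(): force on the tool from outside, world axes, zero at the start.
- manip.current_torque(): the same for the moment, N m.
- manip.current_width(): opening from 0.0 (shut) to 1.0 (fully open).
Only numpy, scipy, OpenCV 4.12 (cv2) and the standard library are available. Lean on these libraries where they do the work, as an engineer would, in place of code of your own. Each camera call takes 0.05 s, during which the arm holds its last target. There are 200 camera calls.

## Task

Lift the little steel tamper shelf by its wooden bar and hang it on the screw of the low upright board: pass the round part of its keyhole over the screw head, press it gently back against the sprung washer, then, still pressing, slide it straight down until the screw sits fully home at the top of the narrow slot. Let go and leave it hanging upright; never shove hard against the board or its screw, and leave the cup, tamper, canister and grinder where they are.

Things in the scene. Friction and masses are not known exactly. Their poses are not given: they have to be found in the camera images.
- bracket_grip (a point): centre of the light wooden bar along the top of the loose tamper shelf (0.28 kg, one rigid piece, at the start standing upright on the cart top): bar 14 mm thick (x), 54 wide (y), 42 high (z). Grip it from above, front to back across its thickness. x points forward, out over the shelf (away from the board when hung), y across, z up
- bracket: the tamper shelf: under the bar a vertical steel plate 4 mm thick, 80 wide, 118 high, its mid-plane under the bar's centre; at its foot a flat shelf reaching 50 mm forward and 9 mm back of that mid-plane. Origin at the plate's underside, middle of its back face: 139 mm under the bar's centre, 2 mm back of it. Axes as bracket_grip
- bracket_hole (a point): centre of the round part of the keyhole in the plate, mid-thickness, 71 mm under bracket_grip: an eight-sided opening 20 mm across; the 10 mm wide slot leads straight up from it, with sloped corners at its mouth. Axes as bracket_grip
- bracket_seat (a point): where the screw's axis lies when fully home at the top end of the slot: mid-thickness, 24 mm above bracket_hole and 47 mm under bracket_grip. Axes as bracket_grip
- screw_axis (a point): middle of a level slot in the board's far face, 125 mm above the cart top, where the screw is fixed: up to 8 mm to either side (y), not measured. x points out along the screw, away from the robot, y along the board, z up. Shank 7 mm diameter; flat round head 15 mm diameter, 4 mm thick, its front 19.5 to 39.5 mm out of the board (not measured). The 4 mm plate must get behind the head
- washer_mean (a point): mean place of the front of the dark washer (28 mm diameter) on the shank, 23 mm out of the board; truly 13 to 33, and always 6.5 mm behind the head's front, 2.5 behind its back. Sprung outwards: the plate must press it back 1.5 mm or more. It yields at 4 N, then 1.8 N per mm, solid after 4 mm (11 N). It clamps the plate: sliding down takes some 5 to 15 N, then a hard stop. Axes as screw_axis
- stand: fixed dark wooden board, 160 mm wide, 20 thick, 141 high (top edge 16 mm over the screw's axis), with its foot on the robot's side and its screw on the far side. Origin on the cart top under the middle of its front face; axes as screw_axis. More than 40 N between it (or its screw) and the shelf, the clamping counted in, is a hard shove
- cup: white ceramic cup, 76 mm wide, 70 high, loose, leave alone; origin under its centre
- tamper: steel tamper standing on its base, 56 mm wide, 86 high, loose, leave alone; origin under its centre
- canister: glass canister with a steel cap, 90 mm wide, 130 high, loose, leave alone; origin under its centre
- grinder: black plastic coffee grinder about 200 x 150 mm, 390 high, fixed, leave alone; origin under its centre
Things that resemble listed ones, but are neither listed nor needed, are in the scene too. What is shaped like the bracket but green or red is not meant.

How it is judged:
By the outcome, as a careful person would: the job done as asked, in the order asked, and still so for the second after the job is handed in, with the robot touching nothing.
It also fails if it takes over 72 s, if anything falls off the work surface, if the arm or the gripper's body presses on something with over 40 N, if the wrist force passes 120 N, or if a joint passes its speed limit or range.

## Working session

There is one attempt and no reset: what is moved stays moved. The work goes in short steps, each a Python script; the robot and the scene stay as the last script left them, time stands still between calls to the robot, and variables do not carry over. Pictures are saved under pics/ and viewed, about 8 in all and at most 12, crops included, and the job is handed in when it is done.

```bash
mkdir -p pics; ls; cat > h.py <<'E'
import numpy as np, cv2
from scipy.spatial.transform import Rotation as R
from bench import manip as m
def cam(n):
    if n=="wrist":
        p=np.array(m.current_tcp_pos()); r=m.current_eef_rot()
    c=m.camera(n)
    if n=="wrist":
        T=np.eye(4); T[:3,:3]=R.from_euler('xyz',r,degrees=True).as_matrix(); T[:3,3]=p
        T=T@np.array(c["tool_from_camera"])
    else:
        Rc=cv2.Rodrigues(np.array(c["rvec"],float))[0]; T=np.eye(4); T[:3,:3]=Rc.T; T[:3,3]=-Rc.T@np.array(c["tvec"],float).ravel()
    c["T"]=T; return c
def slopes(c,u,v):
    K=np.array(c["intrinsics"]); d=np.stack([(np.asarray(u,float)-K[0,2])/K[0,0],(np.asarray(v,float)-K[1,2])/K[1,1]],-1)
    s=d.copy()
    for _ in range(20): s=d/(1+c["k1"]*(s**2).sum(-1,keepdims=True))
    return s
def pts(c,u,v):  # from depth
    s=slopes(c,u,v); z=c["z_map"][np.asarray(v,int),np.asarray(u,int)]
    p=np.concatenate([s*z[...,None],z[...,None]],-1)
    return p@c["T"][:3,:3].T+c["T"][:3,3]
def plane(c,u,v,n,d): # ray onto n.p=d
    s=slopes(c,u,v); r=np.concatenate([s,np.ones(s.shape[:-1]+(1,))],-1)@c["T"][:3,:3].T; o=c["T"][:3,3]; n=np.array(n,float)
    return o+r*((d-o@n)/(r@n))[...,None]
def cloud(c):
    v,u=np.mgrid[:384,:512]; return pts(c,u,v)
def proj(c,p):
    q=(np.atleast_2d(p)-c["T"][:3,3])@c["T"][:3,:3]; s=q[:,:2]/q[:,2:]; s=s*(1+c["k1"]*(s**2).sum(1,keepdims=True)); K=np.array(c["intrinsics"]); return s*[K[0,0],K[1,1]]+K[:2,2]
def save(n,im,x=1): cv2.imwrite("pics/"+n,cv2.resize(im[...,::-1],None,fx=x,fy=x,interpolation=cv2.INTER_CUBIC))
E
python3 - <<'E'
from h import *
a=cam("scene");b=cam("side")
save("a.png",a["img"],1.5);save("b.png",b["img"],1.5)
import pickle;pickle.dump((a,b),open("ab.pkl","wb"))
for c in(a,b):print(c["T"][:3,3],c["T"][:3,2],c["k1"],np.array(c["intrinsics"])[0,0])
print(m.current_time_s(),m.current_eef_rot(),m.current_contact_force())
E
```

```text
pics
[915.06218135 455.95476265 854.28752775] [-0.32422083 -0.59317431 -0.73690237] 0.024460473531229366 346.88494966911964
[ 394.12935829  977.40362587 1020.80382202] [ 0.13943235 -0.76459774 -0.62924472] -0.12580691318945972 461.2808021179036
0.1 [-89.98552594   0.09238521  66.29097063] [-0.69958308  0.41157572 -0.09059205]
```

View pics/a.png

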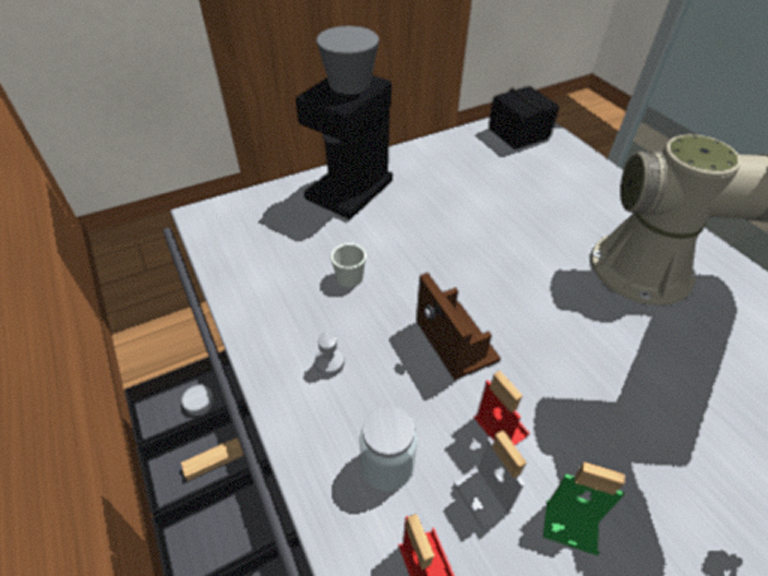

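View pics/b.png

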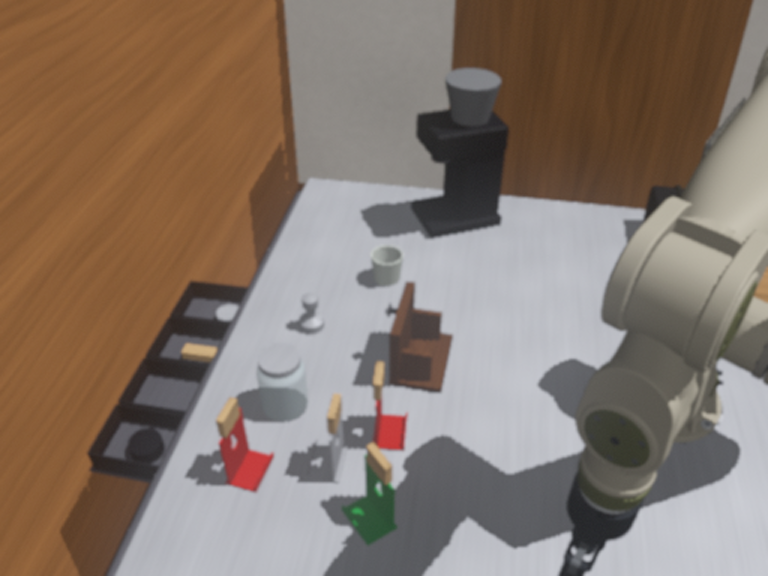

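Candidates with a wooden bar, in the enlarged scene picture: red (505,390), red (418,540), green (600,478) and bare steel (508,455). There is also loose wood in the drawer at (210,460). The steel one is described, and in the side view it is at (335,415). Next I'll take a close crop and measure it.

```bash
python3 - <<'E'
from h import *
import pickle;a,b=pickle.load(open("ab.pkl","rb"))
cr=[np.hstack([cv2.resize(a["img"][270:360,295:385],(390,390)),cv2.resize(b["img"][250:340,180:270],(390,390))])]
save("c.png",cr[0])
for nm,c,(u0,v0,u1,v1) in(("sc",a,(325,280,355,325)),("si",b,(212,258,235,292))):
    P=cloud(c); hsv=cv2.cvtColor(c["img"],cv2.COLOR_RGB2HSV)
    k=np.zeros((384,512),bool);k[v0:v1,u0:u1]=1
    k&=(hsv[...,1]>70)&(hsv[...,0]>8)&(hsv[...,0]<25)
    # top face: bright wood by height
    Q=P[k]; print(nm,k.sum(),Q.min(0).round(),Q.max(0).round())
    top=k&(P[...,2]>155)&(P[...,2]<166)
    v,u=np.nonzero(top); X=plane(c,u,v,[0,0,1],160)[:,:2].astype(np.float32)
    print("top",len(u),"zmed",np.median(P[top][:,2]),cv2.minAreaRect(X))
    # board
    bm=(P[...,2]>60)&(P[...,2]<139)&(hsv[...,0]<20)&(hsv[...,1]>100)&(hsv[...,2]<150)&(P[...,0]>350)&(P[...,0]<700)&(abs(P[...,1])<350)
    bm=cv2.morphologyEx(bm.astype(np.uint8),cv2.MORPH_OPEN,np.ones((3,3)))
    n,l,s,ce=cv2.connectedComponentsWithStats(bm)
    i=1+s[1:,4].argmax(); q=P[l==i]; print("board",s[i],q.min(0).round(),q.max(0).round())
    bt=(P[...,2]>135)&(P[...,2]<147)&cv2.dilate((l==i).astype(np.uint8),np.ones((9,9))).astype(bool)
    v,u=np.nonzero(bt);X=plane(c,u,v,[0,0,1],141)[:,:2].astype(np.float32);print("btop",len(u),np.median(P[bt][:,2]),cv2.minAreaRect(X))
E
```

```text
sc 348 [523. 183.   0.] [915. 456. 854.]
top 170 zmed 159.4956704671435 ((604.37744140625, 257.6173095703125), (15.442849159240723, 53.96644973754883), 1.4085805416107178)
board [304 223  22  13 160] [468.  29.  62.] [545.  55. 132.]
btop 32 141.4141523461799 ((535.7684936523438, 51.83100891113281), (12.498680114746094, 21.931034088134766), 87.8008804321289)
si 120 [394. 236. 125.] [ 606.  977. 1021.]
top 69 zmed 160.02165235120026 ((600.3607788085938, 263.36932373046875), (10.658312797546387, 51.788448333740234), 0.7069705724716187)Traceback (most recent call last):
  File "<stdin>", line 18, in <module>
ValueError: attempt to get argmax of an empty sequence
```

View pics/c.png

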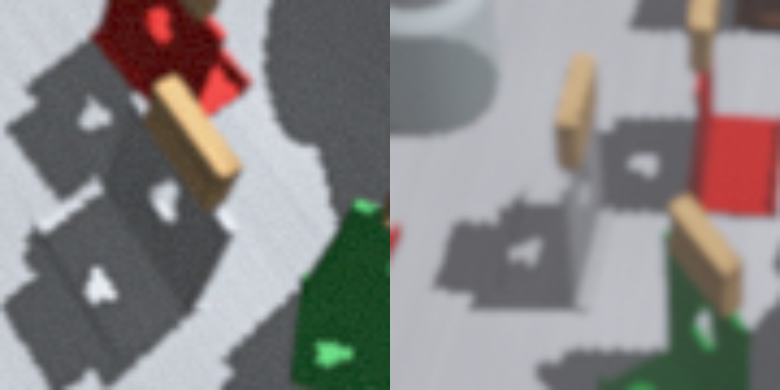

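Crop: the steel plate is under the bar at (165,195) on the left half, with its shelf to the +x side in shadow. That makes it the right piece, with its forward axis about world +x. Now the board and the screw.

```bash
python3 - <<'E'
from h import *
import pickle;a,b=pickle.load(open("ab.pkl","rb"))
for nm,c,(u0,v0,u1,v1) in(("sc",a,(270,175,340,255)),("si",b,(255,180,305,262))):
    P=cloud(c); k=np.zeros((384,512),bool);k[v0:v1,u0:u1]=1
    hsv=cv2.cvtColor(c["img"],cv2.COLOR_RGB2HSV)
    t=k&(P[...,2]>10)&(P[...,2]<150); Q=P[t];print(nm,t.sum(),Q.min(0).round(),Q.max(0).round())
    bt=k&(P[...,2]>137)&(P[...,2]<146)
    v,u=np.nonzero(bt);X=plane(c,u,v,[0,0,1],141)[:,:2].astype(np.float32);print("btop",len(u),cv2.minAreaRect(X))
    f=k&(P[...,2]>20)&(P[...,2]<110)&(P[...,0]>Q[:,0].max()-60); q=P[f]
    # lighter pixels (screw)
    s=t&(hsv[...,1]<90)&(P[...,2]>105); print("screw",s.sum(),P[s].round(0)[:25].tolist())
    if nm=="sc":
        # front face fit x = a+b y
        A=P[t&(P[...,2]>30)&(P[...,2]<135)&(hsv[...,1]>90)];
        for _ in range(5):
            co=np.linalg.lstsq(np.c_[np.ones(len(A)),A[:,1],A[:,2]],A[:,0],rcond=None)[0];r=A[:,0]-np.c_[np.ones(len(A)),A[:,1],A[:,2]]@co;A=A[abs(r)<max(2*r.std(),2)]
        print(co,len(A),A.min(0),A.max(0),np.degrees(np.arctan(co[1])))
# shelf of bracket: height of points around the plate
P=cloud(a)
for dx in(-30,-15,-6,10,20,30,40,48,56,65): 
    q=proj(a,[603+dx,290,0])[0].round().astype(int); print(dx,P[q[1],q[0]].round(1),a["img"][q[1],q[0]])
E
```

```text
sc 2054 [ 433. -107.   10.] [566. 154. 149.]
btop 375 ((543.17578125, 21.745315551757812), (256.1982116699219, 39.94773864746094), 87.35924530029297)
screw 143 [[521.0, -104.0, 143.0], [519.0, -102.0, 143.0], [530.0, -105.0, 142.0], [527.0, -104.0, 141.0], [526.0, -102.0, 143.0], [522.0, -102.0, 141.0], [520.0, -99.0, 143.0], [536.0, -106.0, 140.0], [534.0, -103.0, 142.0], [531.0, -104.0, 140.0], [519.0, -95.0, 142.0], [536.0, -106.0, 136.0], [537.0, -99.0, 142.0], [522.0, -91.0, 143.0], [519.0, -91.0, 142.0], [537.0, -103.0, 135.0], [536.0, -100.0, 138.0], [521.0, -87.0, 142.0], [536.0, -104.0, 130.0], [538.0, -97.0, 137.0], [520.0, -83.0, 141.0], [536.0, -104.0, 126.0], [537.0, -98.0, 131.0], [520.0, -78.0, 142.0], [537.0, -102.0, 123.0]]
[5.39784303e+02 7.54207665e-03 1.25160855e-03] 655 [532.9075033  -95.14653414  30.00664597] [548.01050695 136.10573404 134.70822328] 0.43212096767893826
si 2176 [ 435. -275.   10.] [610. 157. 147.]
btop 240 ((542.6427001953125, 28.636695861816406), (254.7707977294922, 37.80413818359375), 87.54306030273438)
screw 309 [[538.0, -101.0, 137.0], [535.0
[... 196 characters left out ...]
45.0], [522.0, -94.0, 141.0], [519.0, -102.0, 135.0], [535.0, -85.0, 142.0], [533.0, -91.0, 138.0], [530.0, -88.0, 141.0], [521.0, -92.0, 139.0], [519.0, -98.0, 134.0], [538.0, -85.0, 138.0], [535.0, -83.0, 140.0], [532.0, -79.0, 144.0], [521.0, -90.0, 137.0], [518.0, -95.0, 133.0], [537.0, -76.0, 142.0], [534.0, -78.0, 140.0], [523.0, -82.0, 139.0]]
-30 [573.2 289.5   2. ] [206 213 219]
-15 [602.4 296.8  39.1] [113 114 122]
-6 [602.3 292.5  15.5] [64 65 69]
10 [614.2 292.3   4.5] [86 86 89]
20 [625.  291.4   3.8] [88 92 93]
30 [634.4 292.1   5.4] [88 90 92]
40 [648.  293.1  13.9] [89 93 94]
48 [651.8 289.4   2.3] [77 78 83]
56 [660.5 289.8   2.4] [85 88 90]
65 [669.1 290.2   2.4] [85 86 90]
```

```bash
python3 - <<'E'
from h import *
c=cam("wrist"); print(np.array(c["tool_from_camera"]).round(3), np.array(c["intrinsics"]).round(1),c["k1"])
for p in([603,259,300],[560,-24,330],[603,259,145],[585,-24,205]):
  for y in(0,180): print(p,y,m.inverse_kinematics(p,[-90,0,y]))
E
```

```text
[[ 1.00000e+00 -1.00000e-03 -0.00000e+00  4.00000e-02]
 [ 0.00000e+00 -2.62000e-01  9.65000e-01 -1.28695e+02]
 [-1.00000e-03 -9.65000e-01 -2.62000e-01  6.61050e+01]
 [ 0.00000e+00  0.00000e+00  0.00000e+00  1.00000e+00]] [[268.3   0.  253.5]
 [  0.  268.3 190.9]
 [  0.    0.    1. ]] -0.011777665014607
[603, 259, 300] 0 [1.62426128e+01 2.75089068e+01 2.44435073e+01 8.69346005e+01
 2.54444375e-14 1.06242613e+02]
[603, 259, 300] 180 [ 1.62426128e+01  2.75089068e+01  2.44435073e+01  8.69346005e+01
 -2.54444375e-14 -7.37573872e+01]
[560, -24, 330] 0 [-1.06596581e+01  1.59254292e+01  1.16477246e+01  8.57222954e+01
  2.54444375e-14  7.93403419e+01]
[560, -24, 330] 180 [-1.06596581e+01  1.59254292e+01  1.16477246e+01  8.57222954e+01
 -2.54444375e-14 -1.00659658e+02]
[603, 259, 145] 0 [1.62426128e+01 2.93341962e+01 5.65876508e+00 6.63245689e+01
 2.54444375e-14 1.06242613e+02]
[603, 259, 145] 180 [ 1.62426128e+01  2.93341962e+01  5.65876508e+00  6.63245689e+01
 -2.54444375e-14 -7.37573872e+01]
[585, -24, 205] 0 [-1.02025804e+01  1.98959553e+01 -2.80254983e-01  6.98237897e+01
  2.54444375e-14  7.97974196e+01]
[585, -24, 205] 180 [-1.02025804e+01  1.98959553e+01 -2.80254983e-01  6.98237897e+01
 -2.54444375e-14 -1.00202580e+02]
```

```bash
python3 - <<'E'
from h import *
import pickle
m.reach([603,240,260],[-90,0,0]); c1=cam("wrist"); save("w1.png",c1["img"])
m.reach([560,120,280],[-90,0,-45]); m.reach([545,-24,200],[-90,0,-90]); c2=cam("wrist"); 
m.move_l([545,-44,200]); c3=cam("wrist")
pickle.dump((c1,c2,c3),open("w.pkl","wb"))
cv2.imwrite("pics/w12.png",np.vstack([c1["img"],c2["img"]])[:,:,::-1][::1,::1]) 
save("w.png",np.hstack([c1["img"][:,:400],c2["img"][:,56:456]]))
print(m.current_time_s(),m.current_contact_force())
E
```

```text
3.625 [-0.06901998  0.17989083 -0.92286059]
```

View pics/w.png

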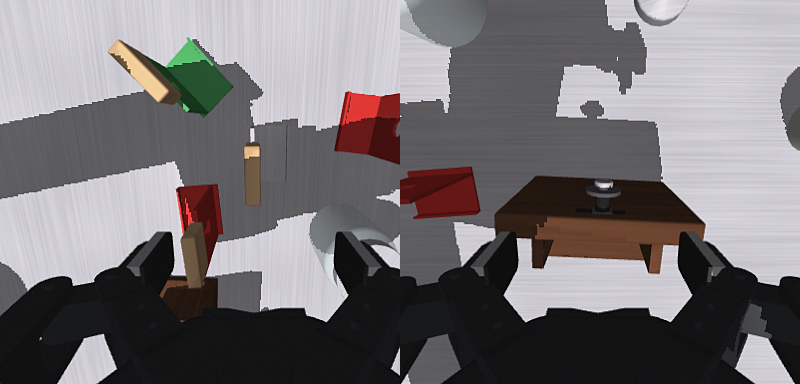

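Left: the steel bar is at (252,175) with its shelf on the +x side. Right: the screw head is at picture (256,185), with the washer and shank just below it. Now to measure them.

```bash
python3 - <<'E'
from h import *
import pickle
c1,c2,c3=pickle.load(open("w.pkl","rb"))
P=cloud(c1);hsv=cv2.cvtColor(c1["img"],cv2.COLOR_RGB2HSV)
k=np.zeros((384,512),bool);k[130:215,238:268]=1
t=k&(hsv[...,0]<25)&(hsv[...,1]>60)&(P[...,2]>154)&(P[...,2]<167)
v,u=np.nonzero(t);X=plane(c1,u,v,[0,0,1],160)[:,:2].astype(np.float32);print("bar",len(u),np.median(P[t][:,2]),cv2.minAreaRect(X),X.min(0),X.max(0))
for c in(c2,c3):
    P=cloud(c);hsv=cv2.cvtColor(c["img"],cv2.COLOR_RGB2HSV)
    k=np.zeros((384,512),bool);k[165:240,120:400]=1
    t=k&(P[...,2]>137)&(P[...,2]<147)
    n,l,s,_=cv2.connectedComponentsWithStats(t.astype(np.uint8));t=l==1+s[1:,4].argmax()
    v,u=np.nonzero(t);X=plane(c,u,v,[0,0,1],141)[:,:2].astype(np.float32);print("btop",len(u),np.median(P[t][:,2]),cv2.minAreaRect(X))
    # far edge fit: for columns take min row
    f=[(x,v[u==x].min()) for x in np.unique(u)[6:-6]]; f=np.array(f);E=plane(c,f[:,0],f[:,1]-.5,[0,0,1],141);co=np.polyfit(E[:,1],E[:,0],1);print("edge x(y)",co,"deg",np.degrees(np.arctan(co[0])))
    # stuff in front of the board, high
    fx=k&(P[...,2]>108)&(P[...,2]<136)&(P[...,0]>545)&(P[...,0]<590); v,u=np.nonzero(fx)
    print("obj",len(u),u.min(),u.max(),v.min(),v.max())
    for r in range(v.min(),v.max()+1):
        w=v==r; 
        if w.any(): print(r,u[w].min(),u[w].max(),np.median(P[r,u[w]],0).round(1),c["img"][r,int(np.median(u[w]))])
x0=[proj(c2,[560,-24,125])[0]];print(x0)
q=np.array(x0[0],int);save("s.png",np.hstack([cv2.resize(c2["img"][165:225,226:286],(390,390),interpolation=0),cv2.resize(c3["img"][165:225,196:276][:, :60],(390,390),interpolation=0)]))
E
```

```text
bar 946 159.85835612199952 ((600.980224609375, 258.8095397949219), (13.576550483703613, 53.42503356933594), 0.9615744352340698) [594.00146 232.16925] [608.02313 285.43927]
btop 4557 140.87406889164575 ((531.5720825195312, -24.308204650878906), (158.60899353027344, 20.877342224121094), 87.40790557861328)
edge x(y) [4.69417540e-02 5.42819044e+02] deg 2.6875914818923645
obj 532 242 276 179 207
179 252 265 [565.3 -26.7 121.2] [55 50 51]
180 250 267 [565.5 -26.6 125.5] [50 49 52]
181 250 268 [565.3 -26.9 128. ] [56 55 58]
182 250 268 [565.2 -26.9 130.8] [52 52 54]
183 250 268 [564.4 -26.9 131. ] [172 168 176]
184 250 268 [563.7 -26.9 131.3] [224 220 229]
185 246 268 [562.8 -25.4 130.9] [207 204 212]
186 244 270 [561.8 -25.4 129.9] [229 227 234]
187 242 273 [559.3 -25.8 123.3] [167 166 171]
188 242 275 [559.2 -26.6 126.1] [79 78 81]
189 242 276 [559.  -27.  128.1] [90 88 91]
190 242 276 [558.8 -27.  130.4] [59 58 62]
191 242 276 [558.8 -27.6 133.2] [25 23 26]
192 242 276 [558.4 -32.5 134.8] [29 27 30]
193 243 276 [557.4 -19.4 134. ] [84 82 86]
194 246 275 [556.9 -36.3 134.9] [90 88 95]
195
[... 1326 characters left out ...]
133.6] [26 25 27]
192 216 250 [558.4 -31.1 134.6] [27 26 27]
193 217 249 [557.7 -19.5 134.9] [77 75 80]
194 219 249 [557.  -36.  135.1] [86 84 90]
195 221 246 [556.3 -36.  135.4] [85 84 90]
197 226 240 [553.  -27.3 129.4] [73 70 73]
198 226 240 [552.4 -27.3 130.1] [35 32 29]
199 226 240 [551.6 -27.3 130.2] [39 37 34]
200 226 240 [550.7 -27.2 129.8] [41 39 38]
201 226 240 [550.  -27.3 130.3] [41 39 38]
202 226 240 [549.3 -27.2 130.6] [42 39 37]
203 226 240 [548.3 -27.2 130. ] [41 40 38]
204 226 240 [547.5 -27.1 130.3] [41 39 38]
205 226 240 [546.6 -27.2 129.9] [42 40 38]
206 226 239 [546.  -26.8 130.6] [40 40 38]
207 228 235 [545.4 -26.  131.3] [40 39 37]
[array([255.10507864, 186.69497327])]
```

View pics/s.png

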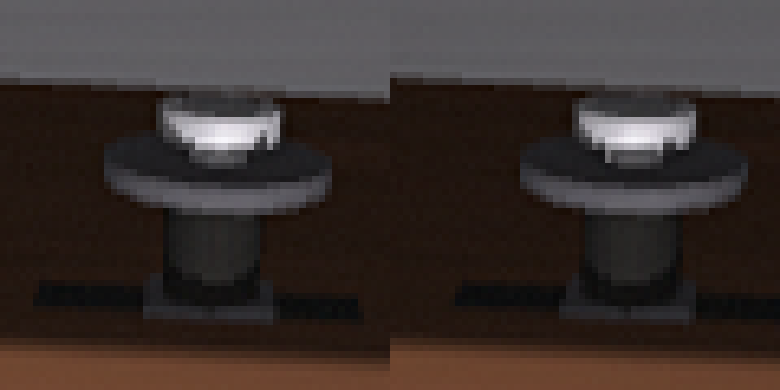

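```bash
python3 - <<'E'
from h import *
import pickle
c1,c2,c3=pickle.load(open("w.pkl","rb"))
P=cloud(c2)
print("tamper",P[8,316].round(), "canister",P[15,100].round(), plane(c2,[316],[5],[0,0,1],40).round())
for p in([601,258.8,330],[600,-28,330],[600,-28,196]): print(m.inverse_kinematics(p,[-90,0,0]) is not None)
m.move_l([545,-24,300]); m.reach([601,258.8,230],[-90,0,1]); m.wait(.2)
m.move_gripper(1.0)
m.move_l([601,258.8,138],speed=80); print("f",np.round(m.current_contact_force(),1))
m.move_gripper(0.0,60); m.wait(.3)
print("w",m.current_width(),np.round(m.current_tcp_pos(),1),np.round(m.current_contact_force(),1))
m.move_l([601,258.8,178],speed=50); m.wait(.3)
print("w",m.current_width(),np.round(m.current_tcp_pos(),1),np.round(m.current_contact_force(),1),m.current_time_s())
c=cam("wrist");a=cam("scene");pickle.dump((c,a),open("g.pkl","wb"))
save("g.png",np.hstack([c["img"],cv2.resize(a["img"][220:360,290:385],(260,384))]))
E
```

```text
tamper [718. -84.  25.] canister [698. 111.  66.] [[716. -81.  40.]]
True
True
True
f [0.4 0.4 0.6]
w 0.15216786623495318 [601.1 258.8 138.2] [-0.3 -0.6  0.9]
w 0.15831253572936885 [600.9 258.8 177.7] [-0.1  0.5 -3.4] 9.5167
```

View pics/g.png

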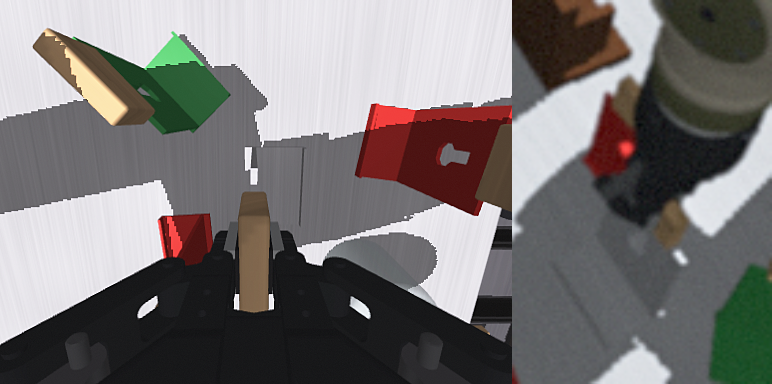

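Gripped: the width is 13 mm, the load is +2.7 N and the bar is centred at (253,195). Next, carry it over high and measure the bar and the screw in the same wrist view.

```bash
python3 - <<'E'
from h import *
import pickle
c,a=pickle.load(open("g.pkl","rb"))
def bar(c,ztop,yaw):
    P=cloud(c);hsv=cv2.cvtColor(c["img"],cv2.COLOR_RGB2HSV);k=np.zeros((384,512),bool);k[150:300,225:285]=1
    t=k&(hsv[...,0]<25)&(hsv[...,1]>70)&(abs(P[...,2]-ztop)<5);v,u=np.nonzero(t)
    X=plane(c,u,v,[0,0,1],ztop);print("top depth z",np.median(P[t][:,2]).round(1),"yend",X[:,1].max().round(1),"x mid near end",X[X[:,1]>X[:,1].max()-10][:,0].min().round(1),X[X[:,1]>X[:,1].max()-10][:,0].max().round(1))
bar(c,199.5,1)
m.move_l([601,258.8,330],speed=200)
m.reach([600,-28.8,330],[-90,0,-2.65]); m.wait(.2)
m.move_l([600,-28.8,195.2],speed=120); m.wait(.4)
print(np.round(m.current_tcp_pos(),2),np.round(m.current_eef_rot(),2),np.round(m.current_contact_force(),2),m.current_width(),m.current_time_s())
w=cam("wrist");a=cam("scene");b=cam("side");pickle.dump((w,a,b),open("p.pkl","wb"))
bar(w,216.5,-2.65)
save("p.png",np.hstack([w["img"],cv2.resize(a["img"][150:290,245:350],(288,384))]))
E
```

```text
top depth z 199.4 yend 287.2 x mid near end 593.8 607.2
[600.09 -28.81 195.4 ] [-9.00e+01 -2.00e-02 -2.65e+00] [ 0.98  0.23 -3.53] 0.15447421775222683 13.5083
top depth z 217.2 yend -0.5 x mid near end 594.2 607.8
```

View pics/p.png

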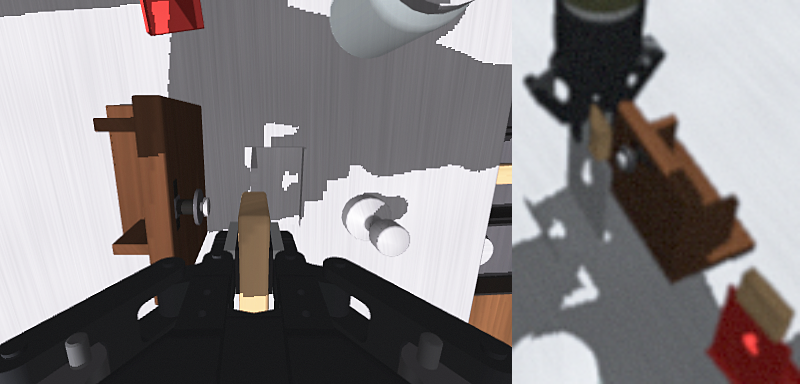

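Wrist view: bar end at (253,192), screw head at (206,207), washer at (178,205). The scene crop shows the plate upright and clear of the board. I'll compare the bar and the screw in y within this one view.

```bash
python3 - <<'E'
from h import *
import pickle
w,a,b=pickle.load(open("p.pkl","rb"))
P=cloud(w);hsv=cv2.cvtColor(w["img"],cv2.COLOR_RGB2HSV)
g=w["img"].astype(int).sum(2)
k=np.zeros((384,512),bool);k[175:240,165:215]=1
for nm,x0,x1 in(("washer",555.5,560.5),("head",561.5,568)):
    t=k&(P[...,0]>x0)&(P[...,0]<x1)&(P[...,2]>105)&(P[...,2]<145)
    v,u=np.nonzero(t);q=P[t];print(nm,len(u),u.min(),u.max(),v.min(),v.max(),"y",q[:,1].min().round(1),q[:,1].max().round(1),"z",q[:,2].min().round(1),q[:,2].max().round(1), "x",q[:,0].min().round(1),q[:,0].max().round(1))
    # highest points: y at z max
    top=q[q[:,2]>q[:,2].max()-1.2];print("  top y",np.median(top[:,1]).round(1))
# predicted outlines for screw y candidates
d=np.array([.9989,-.0463,0]);e=np.array([.0463,.9989,0]);th=np.linspace(0,2*np.pi,73)
for y in(-29,-28,-27,-26):
    for r,x in((14,559.1),(7.5,565.3)):
        p=np.array([x,y,125])+r*np.cos(th)[:,None]*e+r*np.sin(th)[:,None]*np.array([0,0,1]); q=proj(w,p);print(y,r,q.min(0).round(1),q.max(0).round(1))
save("q.png",w["img"][170:240,160:290],6)
E
```

```text
washer 302 193 202 189 223 y -40.4 -12.7 z 114.9 139.4 x 555.7 560.0
  top y -26.8
head 126 202 209 197 215 y -33.4 -19.5 z 122.0 133.2 x 561.5 565.7
  top y -26.7
-29 14 [197.6 190.6] [204.5 226.5]
-29 7.5 [207.5 198.6] [210.7 217.8]
-28 14 [197.4 189.4] [204.4 225.3]
-28 7.5 [207.4 197.3] [210.6 216.6]
-27 14 [197.3 188.1] [204.3 224.1]
-27 7.5 [207.3 196.1] [210.5 215.4]
-26 14 [197.1 186.9] [204.2 222.9]
-26 7.5 [207.2 194.9] [210.4 214.1]
```

View pics/q.png

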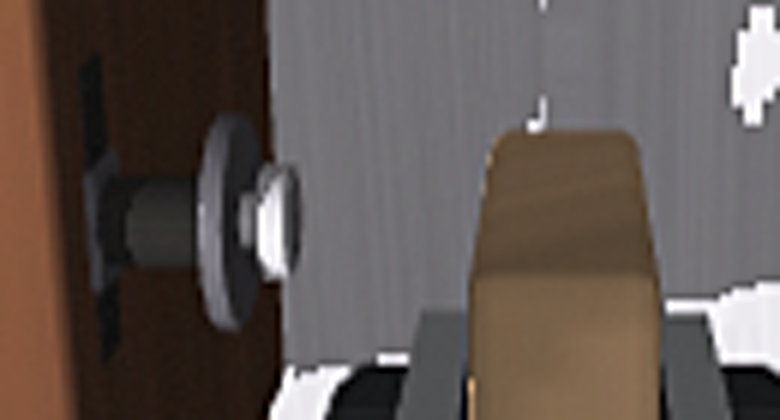

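```bash
cat >> h.py <<'E'
D=np.array([.9989,-.0463,0]); 
def st(x,z,dy=0): # TCP for mid-plane x along the screw axis
    return [x,-27.2+dy-.0463*(x-565.3),z]
E
python3 - <<'E'
from h import *
import pickle
w,a,b=pickle.load(open("p.pkl","rb")); print("bar end",plane(w,[253],[215.],[0,0,1],217)[0].round(1))
Z=195.0
m.move_l(st(573,Z),speed=40); m.wait(.4)
f0=np.mean([m.current_contact_force() for _ in range(5)],0);np.save("f0.npy",f0);print("f0",f0.round(2),np.round(m.current_tcp_pos(),2))
x=573
while x>560.2:
    x-=1 if x>562.5 else .5
    m.move_l(st(x,Z),speed=15); m.wait(.12)
    f=np.array(m.current_contact_force())-f0; print(x,np.round(m.current_tcp_pos(),1),f.round(1))
    if np.abs(f).max()>(4 if x>562 else 6.5): break
print(m.current_time_s())
a=cam("scene");b=cam("side");save("i.png",np.hstack([cv2.resize(a["img"][170:290,255:345],(390,520)),cv2.resize(b["img"][160:280,225:315],(390,520))]))
E
```

```text
bar end [601.   -2.3 217. ]
f0 [-0.29  1.46 -3.68] [573.05 -27.54 194.89]
572 [572.  -27.5 195. ] [ 0.  -1.7  1.1]
571 [571.  -27.5 195. ] [-0.4 -0.9 -0.5]
570 [570.  -27.4 195. ] [ 0.  -1.1  0.2]
569 [569.  -27.4 195. ] [ 0.2 -1.3 -0.2]
568 [568.  -27.3 195. ] [ 0.7 -1.9  0.2]
567 [567.  -27.3 195. ] [ 0.3 -0.6  0.8]
566 [566.  -27.2 195. ] [ 0.8 -1.1  0.6]
565 [565.  -27.2 195. ] [ 0.2 -1.4  1.2]
564 [564.  -27.1 195. ] [-0.2 -1.9  1.1]
563 [563.  -27.1 195. ] [-0.3 -1.4  0.5]
562 [562. -27. 195.] [-0.1 -1.7  0.3]
561.5 [561.5 -27.  195. ] [ 0.9 -1.5  1. ]
561.0 [561. -27. 195.] [ 0.5 -0.6  0.3]
560.5 [560.6 -27.  195. ] [ 1.1 -1.3  0.5]
560.0 [560.4 -27.  195.1] [ 1.9 -1.   0. ]
20.3833
```

View pics/i.png

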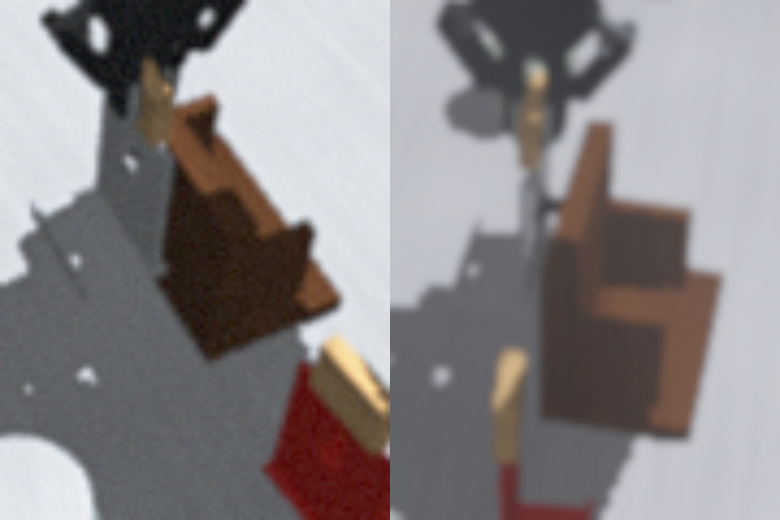

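The plate passed over the head with no contact, and the washer was touched at about x=560.5. Now press until about 8 N, then slide down.

```bash
python3 - <<'E'
from h import *
f0=np.load("f0.npy");x=560.0;Z=195.0
def F(): return np.mean([m.current_contact_force() for _ in range(3)],0)-f0
for _ in range(16):
    x-=.4; m.move_l(st(x,Z),speed=10); m.wait(.25); f=F(); p=np.array(m.current_tcp_pos()); print(round(x,1),p.round(2),f.round(1),np.round(m.current_torque(),2))
    if f[0]>7.5: break
np.save("x.npy",x);print(m.current_time_s())
E
```

```text
559.6 [559.93 -26.97 195.13] [ 4.5 -1.9 -0.4] [ 0.04 -1.16 -0.03]
559.2 [559.58 -26.93 195.15] [ 5.1 -0.8 -0.8] [-0.03 -1.3   0.02]
558.8 [559.32 -26.93 195.17] [ 6.4 -1.8 -1.8] [-0.   -1.44 -0.04]
558.4 [559.07 -26.94 195.19] [ 5.5 -1.1 -1.3] [ 0.05 -1.55  0.08]
558.0 [558.84 -26.93 195.21] [ 7.2 -2.1 -2.9] [ 0.01 -1.65  0.02]
557.6 [558.57 -26.92 195.21] [ 6.9 -2.3 -2.2] [-0.03 -1.76 -0.02]
557.2 [558.3  -26.9  195.23] [ 6.8 -1.9 -3.4] [ 0.   -1.81 -0.05]
556.8 [558.06 -26.89 195.23] [ 7.9 -1.1 -3.1] [ 0.04 -1.94 -0.03]
24.4833
```

```bash
python3 - <<'E'
from h import *
f0=np.load("f0.npy");x=float(np.load("x.npy"))-.5;Z=195.0
def F(): return np.mean([m.current_contact_force() for _ in range(3)],0)-f0
m.move_l(st(x,Z),speed=10); m.wait(.25);print(F().round(1))
for i in range(14):
    Z-=2 if Z>176 else 1; m.move_l(st(x,Z),speed=15); m.wait(.15); f=F(); p=np.array(m.current_tcp_pos()); print(Z,p.round(2),f.round(1),round(m.current_width(),3))
    if f[2]>19 or abs(f[1])>8 or f[0]>14 or f[0]<3: break
np.save("xz.npy",[x,Z]);print(m.current_time_s())
E
```

```text
[ 7.4 -1.8 -3.2]
193.0 [558.13 -26.98 194.18] [ 7.2 -1.5  1.1] 0.156
191.0 [558.26 -27.08 192.48] [ 7.3 -1.7  2.4] 0.16
189.0 [558.3  -27.14 190.58] [ 7.3 -1.8  3.2] 0.158
187.0 [558.33 -27.16 188.61] [ 8.  -1.3  3.3] 0.154
185.0 [558.36 -27.18 186.64] [ 6.8 -2.6  3.8] 0.156
183.0 [558.38 -27.21 184.68] [ 8.1 -1.8  3.8] 0.16
181.0 [558.4  -27.22 182.68] [ 7.6 -2.6  3.9] 0.155
179.0 [558.42 -27.22 180.67] [ 7.3 -2.3  3.3] 0.155
177.0 [558.4  -27.22 178.68] [ 8.  -2.2  3.3] 0.156
175.0 [558.41 -27.23 176.67] [ 6.9 -1.9  3.9] 0.157
174.0 [558.47 -27.24 175.76] [ 7.2 -3.   4.4] 0.153
173.0 [558.45 -27.21 174.78] [ 7.6 -2.2  4.2] 0.153
172.0 [558.48 -27.26 173.8 ] [ 6.8 -2.3  4.1] 0.161
171.0 [558.48 -27.25 172.79] [ 7.2 -1.4  3.4] 0.156
30.9167
```

```bash
python3 - <<'E'
from h import *
f0=np.load("f0.npy");x,Z=np.load("xz.npy")
def F(): return np.mean([m.current_contact_force() for _ in range(3)],0)-f0
for i in range(14):
    Z-=.5; m.move_l(st(x,Z),speed=10); m.wait(.2); f=F(); p=np.array(m.current_tcp_pos()); print(Z,p.round(2),f.round(1))
    if f[2]>11 or f[0]>14: break
np.save("xz.npy",[x,Z]);print(m.current_time_s())
a=cam("scene");b=cam("side");save("j.png",np.hstack([cv2.resize(a["img"][170:290,255:345],(390,520)),cv2.resize(b["img"][160:280,225:315],(390,520))]))
E
```

```text
170.5 [558.5  -27.25 172.37] [ 7.4 -1.1  4.3]
170.0 [558.54 -27.26 171.89] [ 7.4 -2.5  3.8]
169.5 [558.55 -27.25 171.41] [ 7.5 -2.3  4.1]
169.0 [558.56 -27.27 170.96] [ 6.6 -2.   4.4]
168.5 [558.6  -27.27 170.78] [ 6.1 -1.9  6.4]
168.0 [558.62 -27.26 170.63] [ 5.1 -2.9  8. ]
167.5 [558.63 -27.29 170.49] [ 5.  -3.3 11. ]
34.0667
```

View pics/j.png

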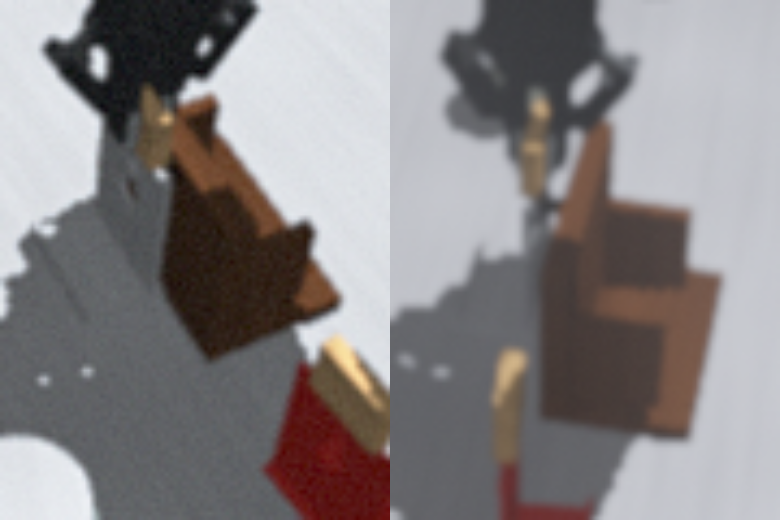

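The hard stop came at TCP z≈170.9 (171.2 predicted), so it is home. I'll ease the pressing load off, then release and look.

```bash
python3 - <<'E'
from h import *
f0=np.load("f0.npy");x,Z=np.load("xz.npy")
def F(): return np.round(np.mean([m.current_contact_force() for _ in range(3)],0)-f0,1)
m.move_l(st(558.2,168.7),speed=5); m.wait(.2); print(np.round(m.current_tcp_pos(),2),F())
m.move_l(st(559.3,169.8),speed=5); m.wait(.2); print(np.round(m.current_tcp_pos(),2),F())
m.move_gripper(.5); m.wait(.3); print(np.round(m.current_tcp_pos(),2),F(),m.current_width())
m.move_l(st(559.3,260),speed=60); m.wait(.3); print(F(),m.current_time_s())
m.reach([560,20,260],[-90,0,-90]) if 0 else m.reach([545,-24,260],[-90,0,-90])
m.wait(.3);w=cam("wrist");a=cam("scene");b=cam("side")
import pickle;pickle.dump((w,a,b),open("z.pkl","wb"))
save("k.png",np.hstack([cv2.resize(a["img"][170:290,255:345],(270,360)),cv2.resize(b["img"][160:280,225:315],(270,360)),cv2.resize(w["img"][120:270,150:360],(260,360))]))
P=cloud(w);hsv=cv2.cvtColor(w["img"],cv2.COLOR_RGB2HSV)
t=(abs(P[...,2]-193)<4)&(hsv[...,1]>60)&(hsv[...,0]<25)&(abs(P[...,0]-559)<20)&(abs(P[...,1]+27)<45);v,u=np.nonzero(t)
X=plane(w,u,v,[0,0,1],193)[:,:2].astype(np.float32);print("bar top z",np.median(P[t][:,2]),cv2.minAreaRect(X),m.current_time_s())
E
```

```text
[558.92 -27.25 170.5 ] [ 3.2 -1.6 10.5]
[559.11 -27.24 170.5 ] [ 0.5 -3.9 11.5]
[559.25 -26.9  169.75] [ 0.3 -1.3  4.6] 0.5002774494292369
[ 0.6 -2.3  3.2] 38.2667
bar top z 192.32182011978404 ((560.3720092773438, -28.1439266204834), (52.98433303833008, 14.29396915435791), 87.36566162109375) 40.0833
```

View pics/k.png

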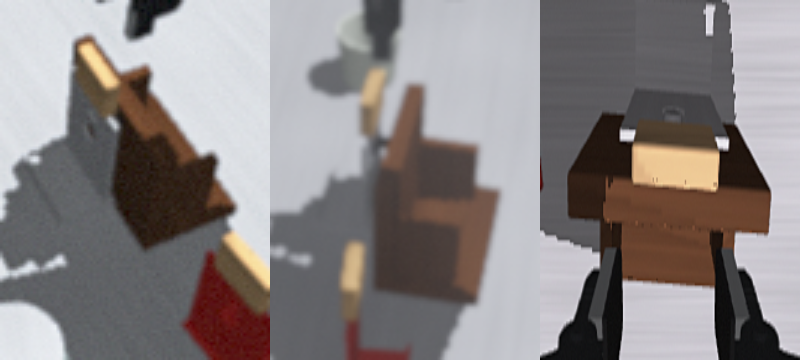

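The shelf hangs free. Its bar top is at z≈192.3 (193 expected) and its yaw of −2.6° matches the board. The gripper is well clear.

```bash
python3 - <<'E'
from h import *
m.sign_off(); print(m.current_time_s())
E
```

```text
the job is handed in; nothing more can be done
the job is handed in; nothing more can be done
```

The steel tamper shelf is hanging upright on the screw, and I handed the job in at about 40 s of the 72 s allowed.

- **Hanging it:** I gripped the steel shelf by its wooden bar and lifted it over the other pieces. The round hole passed over the screw head with no contact felt. I pressed the washer back about 2 mm at roughly 7–8 N. Still pressing, I slid the shelf down about 24 mm to the hard stop, eased the load and let go.
- **Forces:** no wrist force reading passed about 13 N.
- **Stop height:** the hard stop came with the gripper at 170.9 mm, against 171.2 predicted.
- **After release:** the bar top measured 192.3 mm against 193 expected, within the calibration. The shelf's yaw was −2.6°, matching the board. The last pictures showed it upright and the gripper well clear.
- **Less certain:**
  - The sideways force read about −1 to −3 N throughout, even in free air, so I treated it as sensor noise.
  - Sliding resistance was about 7 N, at the low end of the range given.
  - I did not check the cup, tamper, canister and grinder separately at the end. My path stayed clear of them and no contact showed.

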